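Tip the sugar caddy into the bento box and park it on its tray

ROBOT

A 6-joint arm with a two-finger parallel gripper is mounted at the origin on the work surface. World frame = base frame: x ahead of the robot, y to its left, z up, the work surface at z = 0. Lengths are in m, angles in degrees, forces in N, time in s.
With the tool pointing down it reaches from about 0.3 to 0.75 m from the base axis. Payload 8.5 kg.
Tool frame: the origin (TCP) lies midway between the tips of the shut fingers; the grasp point (between the pads) lies 19 mm behind it (env.tcp_to_grasp is the z of the grasp point in the tool frame, in m); z points along the fingers, y is the line along which they close (so a half turn about z gives the same grasp; the last joint's range is limited). The gripper opens to 85 mm and grips with 20 to 120 N. Pads are 22 mm wide; open, the fingers measure 114 mm over their backs; the gripper's body (76 mm by 85 mm) begins 54 mm behind the grasp point. The pads swing forward as they close: fully open they stand 13 mm farther back than shut.
Start: joints at [-75.991, 21.807, 74.336, -0, 83.858, -12.336], TCP at [0.244, -0.493, 0.231] pointing down, gripper open.
Joint ranges: [-178.18, 178.18], [-50.72, 133.34], [12.68, 142.11], [-81.47, 261.47], [9.98, 163.14], [-165.26, 165.26]. Speed limits (degrees/s): [136.94, 136.94, 180, 180, 180, 180].

INTERFACE

Orientations are given as a 3x3 rotation matrix whose columns are the frame's x, y, z axes.
In Python, from rig import env, imaging, job, models gives the robot as it stands. The module is installed in compiled form; this text tells all that it offers.
- The arm moves only by the tool jog_arm, never from a script. Its argument "plan" is text: rows parted by semicolons, each of 7 numbers parted by spaces: the turn, a rotation vector about the tool's x, y, z in degrees, then the shift along the tool's x, y, z in cm, then the closure in counts, from 0 (fully open) to 255 (shut). In form: rx ry rz x y z claw; .... A call has 1 to 10 rows; each row shifts and turns the commanded pose from where the row before left it, along the tool's axes as they then stand; what a row does not reach is not made up. A row lasts 1/12 s, in which the tool goes at most 41.7 mm and 7.16 degrees, less where a joint would pass 70% of its speed; a pose out of reach is approached as far as the arm can. A call with a gripper value outside its range is refused whole. The fingers move at their own pace and stop on an object; "grip_force" is the grip in N (left out, the last holds). Time passes only in rows, so rows that do not move let the fingers close. It gives the time, the measured TCP pose, the force, the opening and the grip force at its end, in the units of the state.
- env.observe(): the state, without advancing time (a new reading comes with each control period).
- imaging.get_image(name): name is "side" or "top"; returns a dict with "pixels" (400x640x3 uint8, red, green, blue), "depth" (400x640 float32, m along the optical axis (not along the pixel's ray), 0 where there is no reading), "fov_y" (degrees; the focal length in pixels is half the picture's height over the tangent of half this angle, whatever the lens; pixels are square), "cx", "cy" (the principal point, pixels), "world_from_camera" (4x4, takes a point from camera to world coordinates). Camera axes: x right, y down, z forward; pixel columns grow to the right and rows downward; lengths in m; the calibration is good to about 2 mm. A picture is of the moment at which its call begins.
- job.close_job(): hands the job in; it is judged then, once.
Trained networks look in the newest picture that a camera, given by its name, has taken for a name from the list of things; names that differ only in an ending like _2 or _b are one class to them, and where a whole thing is asked for, a point or a joint stands for the part that bears it (a point fixed in the world has none). Each returns a list of dicts, best first, with "confidence" (0 to 1); they miss things now and then, are a little off and sometimes report something else, mostly with a low value. They report only what shows in the picture. A call takes as long as a camera call. They do not tell look-alikes from the thing itself.
- models.outline_of(camera, query): "region" (400x640 bool, what is visible of it) and "bbox" ([centre column, centre row, width, height] in pixels, round what is visible of it).
- models.tip_of(camera, query): "at" ([column, row] in pixels: a listed point, or the origin of a listed thing).
The state is a dict: "time_s": time; "q": joint angles; "qvel": joint speeds; "joint_efforts": joint torques, N m; "position": TCP position; "tool_rot": TCP orientation; "ft_force": force on the tool from outside, world axes, zero at the start; "wrist_torque": the same for the moment, N m; "grip_width": finger opening in m; "gripper_force": force on a finger pad.
Only numpy, scipy, OpenCV 4.12 (cv2) and the standard library are available. Lean on these libraries where they do the work, as an engineer would, in place of code of your own. Each camera call takes 0.05 s, during which the arm holds its last target. There are 200 camera calls.

TASK

Pick up the steel sugar caddy by its wooden grip, hold its mouth low over the open, empty bento box and tip it, mouth down, just far enough that the flap swings open and all three brown-sugar blocks slide out into the box; never stand it on its nose. Then put the caddy back, upright and with its flap hanging shut, down inside the long narrow parking tray that fits its foot, and let go of it. Leave the bento box, the lamp, the kettle lid, the funnel and the closed bento box where they stand.

Things in the scene. Friction and masses are not known exactly. Their poses are not given: they have to be found in the camera images.
- caddy: Loose flip-front sugar caddy: steel box 120 mm long (x), 50 wide (y), 56 high, walls, floor and roof 3 mm, about 0.3 kg, a wooden grip block on the middle of its roof. Origin at the centre of its underside, z up. Its mouth is the whole -x end (44 x 50 mm clear), covered by the flap; it starts upright on the board, mouth facing roughly towards the robot
- caddy_grip (a point): Point in the caddy's wooden grip block (60 mm along x, 16 mm thick along y, 56 to 96 mm above the caddy's foot), on the caddy's middle, 80 mm above its foot; pinch the block across the caddy's y. Friction about 0.6
- caddy_lip (a point): Middle of the lower edge of the caddy's mouth: x = -60 mm, y = 0, z = 3 mm in the caddy's frame. The blocks leave over this lip; the inside is smooth (friction with the sugar about 0.35: they start to slide when it is tipped about 20 degrees)
- flap (a joint): Light aluminium flap, 20 g, 48 x 48 x 2.5 mm, hung from the upper edge of the caddy's mouth (x = -61.5, z = 54 mm in its frame). Swings freely, no spring or latch: 0 rad is shut, grows as its lower edge swings outward, up to 1.7. Tipping the caddy mouth down lets it swing open; upright it falls shut
- sugar0: Block of brown sugar, dark brown, 28 x 28 x 18 mm, about 18 g, loose inside the caddy at the start, nearest the mouth. Origin at its centre
- sugar1: The same kind of block, in the middle of the caddy. Origin at its centre
- sugar2: The same kind of block, at the back of the caddy. Origin at its centre
- bento: Open, empty grey plastic bento box, loose on the board: 176 mm long (its x, which points roughly away from the robot), 112 mm wide (its y), 48 mm high, walls and floor 4 mm, about 0.25 kg. Origin at the centre of its underside, z up
- tray_long: The caddy's own tray, fixed: low white steel, 142 (x) by 68 mm (y) outside, 134 x 60 inside, rim 12 mm and floor 4 mm above its underside. Origin at the centre of its underside, 3 mm above the board on a thin dark rubber mat; its x points roughly away from the robot. Its place in the row of three trays varies
- tray_square: Another fixed white tray on the same mat, 92 x 92 mm, 12 mm high, empty; too short for the caddy. Origin at the centre of its underside
- tray_round: Another fixed white tray on the same mat, round, 92 mm across, 12 mm high, empty; too short for the caddy. Origin at the centre of its underside
- lamp: Bystander: white LED puck lamp, 72 mm across, 24 mm high, with a small toggle switch on its rim. Origin at the centre of its underside
- kettle_lid: Bystander: stainless kettle lid, 94 mm across, 34 mm high with its knob. Origin at the centre of its underside
- funnel: Bystander: grey silicone funnel standing spout up, 86 mm across, 85 mm high. Origin at the centre of its underside
- bento_shut: Bystander: closed bento box, 114 x 174 x 52 mm, about 0.35 kg. Origin at the centre of its underside
There are look-alikes about, which are no part of the job. What is shaped like the tray_long but green is not meant.

How it is judged (in metres and radians):
On the way, in this order (a step that is already met when the one before it is completed fails the run):
1. the caddy is tipped over the bento box with its flap swung open (angle between caddy's own z axis and vertical above 0.3 rad and value of joint flap above 0.2 rad and horizontal distance between caddy_lip and bento below 0.12 m and height (world z) of caddy_lip above 0.045 m), for 0.05 s.
2. all three sugar blocks lie in the bento box (x of sugar0 in the frame of bento between -0.085 and 0.085 m and y of sugar0 in the frame of bento between -0.053 and 0.053 m and z of sugar0 in the frame of bento between 0 and 0.048 m and x of sugar1 in the frame of bento between -0.085 and 0.085 m and y of sugar1 in the frame of bento between -0.053 and 0.053 m and z of sugar1 in the frame of bento between 0 and 0.048 m and x of sugar2 in the frame of bento between -0.085 and 0.085 m and y of sugar2 in the frame of bento between -0.053 and 0.053 m and z of sugar2 in the frame of bento between 0 and 0.048 m), for 0.2 s.
At the end, for the whole second after the job is handed in: All three sugar blocks rest in the open bento box, below its rim, the box flat; the caddy stands upright (0.06 rad) and still on the long tray's floor inside its rim (10 mm along, 9 mm across, 8 mm above the underside, 0.14 rad in yaw, either way round), flap shut (below 0.12 rad) (all of step 2 and linear speed of each of sugar0, sugar1, sugar2, caddy below 0.03 m/s and x of caddy in the frame of tray_long between -0.01 and 0.01 m and y of caddy in the frame of tray_long between -0.009 and 0.009 m and z of caddy in the frame of tray_long below 0.008 m and angle between the x axis of caddy and the x axis of tray_long, either way round below 0.14 rad and angle between each of caddy, bento's own z axis and vertical below 0.06 rad and value of joint flap below 0.12 rad); the robot touches nothing.
It fails at once if the caddy is stood on its nose or upended (tipped beyond 75 degrees) (angle between caddy's own z axis and vertical above 1.31 rad).
It fails at once if the caddy is tipped with its mouth held high (lip over 160 mm above the board) (angle between caddy's own z axis and vertical above 0.5 rad and height (world z) of caddy_lip above 0.16 m).
It fails at once if the open bento box is pushed more than 30 mm (distance of bento from where it was at the start of the episode above 0.03 m).
It fails at once if a bystander is moved more than 25 mm (distance of any of lamp, kettle_lid, funnel, bento_shut from where it was at the start of the episode above 0.025 m).
It also fails if it takes over 51 s, if anything falls off the work surface, if the arm or the gripper's body presses on something with over 40 N, if the wrist force passes 120 N, or if a joint passes its speed limit or range.

## Working session

There is one attempt and no reset: what is moved stays moved. The work goes in short steps, Python scripts to look and compute and a tool call to move; the robot and the scene stay as the last step left them, time stands still between calls to the robot, and variables do not carry over. Pictures are saved under pics/ and viewed, at most 10 in all, crops included, and the job is handed in when it is done.

Besides the shell and the picture viewer there is one more tool, called after "Call:" as name(argument=value, ...) on one line, values as JSON. jog_arm: Moves the arm, as the interface text tells. Its arguments: {"type":"object","properties":{"plan":{"type":"string"},"grip_force":{"type":"number"}},"required":["plan"]}

```bash
mkdir -p pics; cat > h.py <<'E'
import numpy as np, cv2
from rig import env, imaging, job, models
def cloud(im):
    h,w=im["depth"].shape; f=h/2/np.tan(np.radians(im["fov_y"])/2)
    v,u=np.mgrid[:h,:w]; d=im["depth"]
    p=np.stack([(u-im["cx"])/f*d,(v-im["cy"])/f*d,d,np.ones_like(d)],-1)
    P=(p@np.array(im["world_from_camera"]).T)[...,:3]; P[d<=0]=np.nan
    return P
def save(im,n): cv2.imwrite("pics/"+n+".png",im["pixels"][...,::-1])
E
python3 - <<'E'
from h import *
for c in("top","side"):
    im=imaging.get_image(c); save(im,c+"0"); P=cloud(im); np.save(c+"0.npy",P)
    print(c,im["fov_y"],np.round(im["world_from_camera"],3).tolist())
    for q in["caddy","caddy_grip","bento","tray_long","lamp","kettle_lid","funnel","bento_shut"]:
        for r in models.outline_of(c,q)[:3]:
            m=r["region"]; print(q,round(r["confidence"],2),np.round(r["bbox"]),np.round(np.nanmedian(P[m],0),3),np.round(np.nanpercentile(P[m][:,2],[5,95]),3))
print(env.tcp_to_grasp,{k:np.round(v,3).tolist() for k,v in env.observe().items()})
E
```

```text
top 50.14627166260967 [[0.0, -0.983, 0.184, 0.389], [-1.0, -0.0, 0.002, 0.051], [-0.001, -0.184, -0.983, 1.425], [0.0, 0.0, 0.0, 1.0]]
caddy 0.67 [442. 240.  30.  36.] [ 0.502 -0.354  0.056] [0.014 0.097]
caddy_grip 0.64 [441. 242.  33.  39.] [ 0.5   -0.354  0.056] [0.012 0.097]
bento 0.83 [350. 230.  46.  63.] [ 0.547 -0.068  0.005] [-0.001  0.049]
tray_long 0.96 [161. 238.  29.  41.] [0.521 0.556 0.006] [0.    0.014]
tray_long 0.9 [230. 170.  23.  41.] [0.755 0.334 0.006] [-0.     0.014]
tray_long 0.83 [219. 225.  22.  41.] [0.566 0.373 0.009] [0.003 0.017]
lamp 0.81 [307. 168.  22.  23.] [0.758 0.07  0.024] [0.007 0.03 ]
kettle_lid 0.64 [410. 167.  21.  26.] [ 0.763 -0.262  0.01 ] [0.003 0.032]
funnel 0.74 [447. 188.  22.  23.] [ 0.692 -0.392  0.022] [0.006 0.069]
bento_shut 0.84 [351. 148.  53.  47.] [ 0.813 -0.077  0.052] [0.019 0.057]
side 42.49928557728166 [[0.998, -0.009, 0.059, 0.535], [-0.055, -0.523, 0.851, -1.202], [0.023, -0.852, -0.522, 0.877], [0.0, 0.0, 0.0, 1.0]]
caddy 0.76 [272. 323.  58.  50.] [ 0.505 -0.38   0.052] [0.003 0.092]
caddy 0.41 [359. 224.  24.  18.] [0
[... 341 characters left out ...]
81. 152.  39.  11.] [0.526 0.555 0.003] [-0.002  0.01 ]
lamp 0.52 [360. 224.  28.  19.] [0.756 0.052 0.02 ] [-0.001  0.024]
kettle_lid 0.97 [379. 302.  39.  28.] [ 0.761 -0.279  0.007] [-0.     0.029]
funnel 0.57 [359. 338.  35.  42.] [ 0.693 -0.421  0.02 ] [0.004 0.066]
-0.0187 {'time_s': 0.9, 'q': [-75.992, 21.805, 74.337, -0.0, 83.857, -12.334], 'qvel': [0.002, -0.127, -0.085, 0.065, -0.081, -0.055], 'joint_efforts': [0.004, -44.831, -23.147, 0.0, 0.0, -0.0], 'position': [0.244, -0.493, 0.231], 'tool_rot': [[0.896, 0.444, 0.0], [0.444, -0.896, -0.0], [-0.0, 0.0, -1.0]], 'ft_force': [-0.573, 0.126, -1.164], 'wrist_torque': [-0.05, -0.004, -0.051], 'gripper_force': 0.0, 'grip_width': 0.085}
```

```bash
python3 - <<'E'
import cv2
a=cv2.imread("pics/top0.png")
cv2.imwrite("pics/top0c.png",cv2.resize(a[110:310,100:500],None,fx=2,fy=2,interpolation=cv2.INTER_CUBIC))
E
```

```text
(no output)
```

View pics/top0c.png

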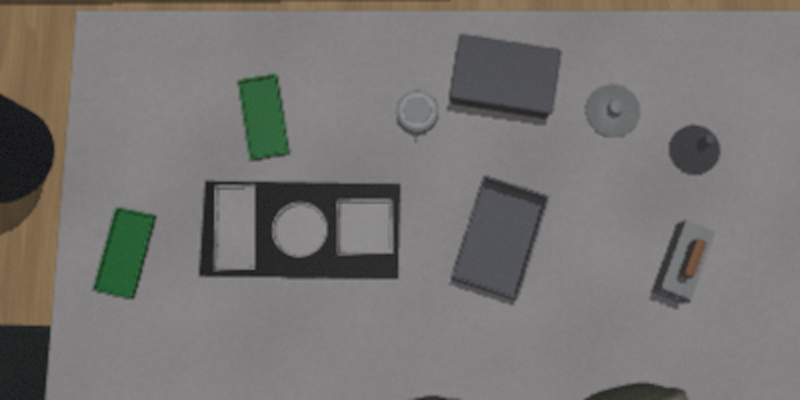

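The picture shows three tray shapes like the long one: green at crop (264,117), green at (125,253), and white on the dark mat at (235,227), which is full-image (217,223). The white one on the mat fits the description, and this enlarged crop confirms it. The caddy is at crop (682,262) with the open box at (500,240).

```bash
cat > fit.py <<'E'
from h import *
def rect(p):
    (c,s,a)=cv2.minAreaRect(p.astype(np.float32)); b=cv2.boxPoints((c,s,a))
    e=[b[1]-b[0],b[2]-b[1]]; l=max(e,key=np.linalg.norm); y=np.degrees(np.arctan2(l[1],l[0])); y=(y+90)%180-90
    return np.round(c,4),np.round(sorted(s),3),round(y,1)
def sel(P,c,r,z0,z1):
    P=P.reshape(-1,3); m=(np.linalg.norm(P[:,:2]-c,axis=1)<r)&(P[:,2]>z0)&(P[:,2]<z1); return P[m]
E
python3 - <<'E'
from fit import *
P={c:np.load(c+"0.npy") for c in("top","side")}
for n,c,r,z0,z1 in[("grip",(.5,-.36),.09,.08,.11),("roof",(.5,-.36),.1,.047,.066),("bentorim",(.55,-.068),.13,.04,.06),("bentofloor",(.55,-.068),.13,-.01,.02),("tray",(.566,.373),.09,.010,.03)]:
    for k in P:
        q=sel(P[k],np.array(c),r,z0,z1)
        if len(q)>4: print(n,k,len(q),*rect(q[:,:2]),np.round(np.median(q,0),4))
for k in P:
    im=imaging.get_image(k)
    for q in["caddy_grip","caddy","caddy_lip","bento","tray_long"]:
        for r in models.tip_of(k,q)[:2]:
            u,v=np.round(r["at"]).astype(int); f=200/np.tan(np.radians(im["fov_y"])/2); T=np.array(im["world_from_camera"])
            d=T[:3,:3]@[(r["at"][0]-im["cx"])/f,(r["at"][1]-im["cy"])/f,1]; h={"caddy_grip":.08,"caddy_lip":.003,"tray_long":.003}.get(q,0)
            print(k,q,round(r["confidence"],2),np.round(T[:3,3]+d*(h-T[2,3])/d[2],3))
    # white tray pixel fit
    if k=="top":
        g=im["pixels"].astype(int); X=P[k]; m=(np.linalg.norm(X[...,:2]-[.566,.373],axis=-1)<.09)&(g.min(-1)>90)
        n,l,s,_=cv2.connectedComponentsWithStats(m.astype(np.uint8)); i=1+np.argmax(s[1:,4]); print("white",s[i],*rect(X[l==i][:,:2]))
E
```

```text
grip top 122 [ 0.5065 -0.3633] [0.017 0.06 ] -23.2 [ 0.5057 -0.3618  0.0955]
grip side 268 [ 0.5057 -0.3682] [0.02 0.06] -24.1 [ 0.5069 -0.3716  0.0917]
roof top 481 [ 0.5043 -0.3627] [0.051 0.124] -22.4 [ 0.4996 -0.3568  0.0561]
roof side 824 [ 0.5039 -0.3678] [0.054 0.124] -22.5 [ 0.5044 -0.3771  0.0539]
bentorim top 246 [ 0.5451 -0.0652] [0.112 0.176] -18.1 [ 0.5422 -0.0749  0.0477]
bentorim side 385 [ 0.544  -0.0695] [0.121 0.177] -18.7 [ 0.5428 -0.0867  0.0439]
bentofloor top 4394 [ 0.5505 -0.069 ] [0.257 0.257] 0.1 [ 0.5471 -0.0665  0.0018]
bentofloor side 3199 [ 0.5524 -0.0732] [0.248 0.26 ] 25.9 [ 5.484e-01 -1.080e-01 -5.000e-04]
tray top 392 [0.5668 0.3565] [0.142 0.148] 0.4 [0.5627 0.3648 0.0123]
tray side 113 [0.5646 0.3489] [0.112 0.14 ] 0.8 [0.5667 0.3414 0.0121]
top caddy_grip 0.84 [ 0.507 -0.356  0.08 ]
top caddy 0.9 [ 0.51  -0.366  0.   ]
top bento 0.95 [ 0.545 -0.066  0.   ]
top tray_long 0.85 [0.517 0.561 0.003]
top tray_long 0.7 [0.756 0.324 0.003]
white [207 202  21  43 878] [0.5669 0.3719] [0.068 0.144] 1.3
side caddy_grip 0.88 [ 0.499 -0.368  0.08 ]
side caddy 0.75 [ 0.502 -0.377  0.   ]
side caddy_lip 0.88 [ 0.447 -0.357  0.003]
side bento 0.88 [ 0.536 -0.079  0.   ]
side tray_long 0.95 [0.751 0.322 0.003]
side tray_long 0.68 [0.559 0.371 0.003]
```

Call:
jog_arm(plan="0 0 0 2.9 0 0.8 0;0 0 0 2.9 0 0.8 0;0 0 0 2.9 0 0.8 0;0 0 0 2.9 0 0.8 0;0 0 0 2.9 0 0.8 0;0 0 0 2.9 0 0.8 0;0 0 0 2.9 0 0.8 0;0 0 0 2.9 0 0.8 0;0 0 0 2.9 0 0.8 0;0 0 0 2.9 0 0.8 0", grip_force=80)

```text
time_s: 2.33
position: [0.5052, -0.3633, 0.1509]
tool_rot: [[0.896, 0.444, 0.0], [0.444, -0.896, -0.0], [-0.0, 0.0, -1.0]]
ft_force: [-0.3, 1.0, 0.9]
grip_width: 0.0853
gripper_force: 0.0
```

Call:
jog_arm(plan="0 0 7 0 0 0 0;0 0 7 0 0 0 0;0 0 7 0 0 0 0;0 0 7 0 0 0 0;0 0 7 0 0 0 0;0 0 7 0 0 0 0;0 0 7 0 0 0 0;0 0 0 0 0 0 0;0 0 0 0 0 0 0")

```text
time_s: 3.08
position: [0.5039, -0.3642, 0.1513]
tool_rot: [[0.924, -0.382, -0.0], [-0.382, -0.924, 0.0], [-0.0, -0.0, -1.0]]
ft_force: [-0.2, -0.0, -0.3]
grip_width: 0.0858
gripper_force: 0.0
```

Call:
jog_arm(plan="0 0 0 0 0 2.2 0;0 0 0 0 0 2.2 0;0 0 0 0 0 2.2 0;0 0 0 0 0 1.5 0;0 0 0 0 0 0.7 0;0 0 0 0 0 0 0;0 0 0 0 0 0 120;0 0 0 0 0 0 160;0 0 0 0 0 0 180;0 0 0 0 0 0 190")

```text
time_s: 3.92
position: [0.5042, -0.3644, 0.0642]
tool_rot: [[0.923, -0.385, 0.001], [-0.385, -0.923, -0.001], [0.001, 0.001, -1.0]]
ft_force: [-0.4, 0.1, -0.1]
grip_width: 0.0388
gripper_force: 0.0
```

Call:
jog_arm(plan="0 0 0 0 0 0 200;0 0 0 0 0 0 210;0 0 0 0 0 0 255;0 0 0 0 0 0 255;0 0 0 0 0 0 255;0 0 0 0 0 0 255")

```text
time_s: 4.42
position: [0.504, -0.3644, 0.0638]
tool_rot: [[0.923, -0.385, 0.0], [-0.385, -0.923, -0.001], [0.001, 0.0, -1.0]]
ft_force: [-0.8, -0.7, 5.0]
grip_width: 0.0146
gripper_force: 78.7
```

Call:
jog_arm(plan="0 0 0 0 0 -0.5 255;0 0 0 0 0 -1 255;0 0 0 0 0 -1.3 255;0 0 0 0 0 -1.3 255;0 0 0 0 0 -1.3 255;0 0 0 0 0 -1.3 255;0 0 0 0 0 -1 255;0 0 0 0 0 -0.3 255;0 0 0 0 0 0 255")

```text
time_s: 5.17
position: [0.5041, -0.3642, 0.144]
tool_rot: [[0.923, -0.385, 0.001], [-0.385, -0.923, -0.001], [0.001, 0.0, -1.0]]
ft_force: [0.4, 0.4, -4.5]
grip_width: 0.0151
gripper_force: 78.2
```

```bash
python3 - <<'E'
from fit import *
s=env.observe(); print(np.round(s["position"],4),np.round(s["ft_force"],1),s["grip_width"])
for k in("top","side"):
    im=imaging.get_image(k); save(im,k+"1"); P=cloud(im)
    for z0,z1 in((.125,.147),(.075,.12)):
        q=sel(P,np.array([.504,-.364]),.1,z0,z1); print(k,z0,len(q),*rect(q[:,:2]),np.round(np.nanmedian(q,0),3))
a=cv2.imread("pics/side1.png")[180:380,180:440]; cv2.imwrite("pics/s1c.png",cv2.resize(a,None,fx=3,fy=3))
E
```

```text
[ 0.5041 -0.3642  0.144 ] [ 0.4  0.4 -4.5] 0.015079802527477619
top 0.125 55 [ 0.5563 -0.3626] [0.017 0.03 ] -38.6 [ 0.557 -0.363  0.136]
top 0.075 33 [ 0.5156 -0.34  ] [0.003 0.122] -21.8 [ 0.522 -0.342  0.096]
side 0.125 878 [ 0.5046 -0.3654] [0.057 0.124] -22.9 [ 0.509 -0.377  0.133]
side 0.075 902 [ 0.5021 -0.3848] [0.051 0.134] -3.4 [ 0.505 -0.389  0.099]
```

View pics/s1c.png

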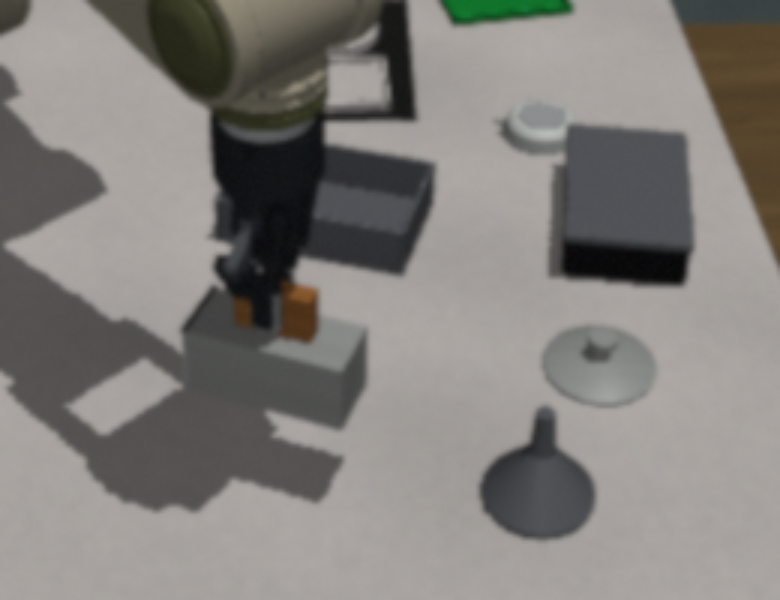

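The picture shows the caddy at crop (275,350) hanging level in the gripper with its flap shut. The funnel (540,480), lid (600,370) and both boxes are undisturbed.

Call:
jog_arm(plan="0 0 0 0.1 -1 0 255;0 0 0 0.1 -2 0 255;0 0 0 0.1 -3 0 255;0 0 0 0 -3 0 255;0 0 0 0 -3 0 255;0 0 0 0 -3 0 255;0 0 0 0 -3 0 255;0 0 0 0 -3 0 255;0 0 0 0 -3 0 255;0 0 0 0 -2.5 0 255")

```text
time_s: 6.1
position: [0.6091, -0.1178, 0.1426]
tool_rot: [[0.923, -0.384, -0.001], [-0.384, -0.923, 0.001], [-0.002, -0.001, -1.0]]
ft_force: [0.4, 0.8, -4.6]
grip_width: 0.0148
gripper_force: 78.4
```

Call:
jog_arm(plan="0 0 0 0 -1.7 0 255;0 0 0 0 -1 0 255;0 0 0 0 0 0 255;0 0 0 0 0 0 255")

```text
time_s: 6.43
position: [0.619, -0.0958, 0.1429]
tool_rot: [[0.923, -0.385, -0.001], [-0.385, -0.923, -0.0], [-0.001, 0.0, -1.0]]
ft_force: [-0.2, -0.8, -4.3]
grip_width: 0.0151
gripper_force: 78.5
```

```bash
python3 - <<'E'
from fit import *
s=env.observe(); p=np.array(s["position"]); R=np.array(s["tool_rot"])
r=np.array([-.06,0,.061])  # lip from TCP in tool frame (x, y, z down)
lip=p+R@r; print("lip",lip)
f=lambda t:lip*[1,1,0]+[0,0,.068] - cv2.Rodrigues(np.array([0,0,0.]))[0]@(R@cv2.Rodrigues(np.array([0,np.radians(t),0]))[0]@r)
pp=p; 
for t in range(6,43,6):
    Rt=R@cv2.Rodrigues(np.array([0,np.radians(t),0]))[0]; Rp=R@cv2.Rodrigues(np.array([0,np.radians(t-6),0]))[0]
    q=f(t); print(t,np.round(q,3),"shift prev axes",np.round(100*Rp.T@(q-pp),2),"new axes",np.round(100*Rt.T@(q-pp),2)); pp=q
for k in("top",):
    im=imaging.get_image(k);save(im,"top2");P=cloud(im)
    for r in models.outline_of(k,"bento")[:1]: print(r["confidence"],r["bbox"])
E
```

```text
lip [ 0.56353621 -0.07276592  0.0819318 ]
6 [ 0.613 -0.093  0.135] shift prev axes [-0.67 -0.    0.8 ] new axes [-0.75 -0.    0.73]
12 [ 0.606 -0.09   0.14 ] shift prev axes [-0.67  0.   -0.59] new axes [-0.6   0.   -0.66]
18 [ 0.599 -0.087  0.145] shift prev axes [-0.67  0.   -0.59] new axes [-0.6   0.   -0.66]
24 [ 0.591 -0.084  0.148] shift prev axes [-0.67 -0.   -0.59] new axes [-0.6  -0.   -0.66]
30 [ 0.583 -0.081  0.151] shift prev axes [-0.67 -0.   -0.59] new axes [-0.6  -0.   -0.66]
36 [ 0.575 -0.078  0.153] shift prev axes [-0.67  0.   -0.59] new axes [-0.6   0.   -0.66]
42 [ 0.567 -0.074  0.153] shift prev axes [-0.67  0.   -0.59] new axes [-0.6   0.   -0.66]
0.56 [348.8, 230.5, 48.0, 46.6]
```

Call:
jog_arm(plan="0 3 0 -0.3 0 0.5 255;0 4 0 -0.4 0 0.2 255;0 4 0 -0.4 0 -0.1 255;0 4 0 -0.4 0 -0.4 255;0 4 0 -0.4 0 -0.4 255;0 4 0 -0.4 0 -0.4 255;0 3 0 -0.3 0 -0.3 255;0 3 0 -0.3 0 -0.3 255;0 2 0 -0.2 0 -0.2 255;0 1 0 -0.1 0 -0.1 255")

```text
time_s: 7.37
position: [0.5828, -0.082, 0.149]
tool_rot: [[0.782, -0.387, 0.488], [-0.328, -0.922, -0.205], [0.53, 0.0, -0.848]]
ft_force: [1.6, 0.3, -3.7]
grip_width: 0.0148
gripper_force: 78.6
```

Call:
jog_arm(plan="0 0 0 0 0 0 255;0 0 0 0 0 0 255;0 0 0 0 0 0 255;0 0 0 0 0 0 255;0 0 0 0 0 0 255;0 0 0 0 0 0 255")

```text
time_s: 7.87
position: [0.5845, -0.0815, 0.1492]
tool_rot: [[0.783, -0.385, 0.489], [-0.327, -0.923, -0.204], [0.53, 0.0, -0.848]]
ft_force: [-0.5, 0.0, -4.5]
grip_width: 0.0149
gripper_force: 78.7
```

```bash
python3 - <<'E'
from fit import *
s=env.observe(); p=np.array(s["position"]); R=np.array(s["tool_rot"]); print("lip",p+R@[-.06,0,.061],"tilt",np.degrees(np.arccos(-R[2,2])),s["ft_force"])
o=[]
for k in("top","side"):
    im=imaging.get_image(k);save(im,k+"3");P=cloud(im)
    for i in range(3):
        for r in models.outline_of(k,f"sugar{i}")[:3]: print(k,i,round(r["confidence"],2),np.round(r["bbox"]),np.round(np.nanmedian(P[r["region"]],0),3))
    a=im["pixels"][...,::-1]; a=a[130:280,250:450] if k=="top" else a[180:330,220:420]; o.append(cv2.resize(a,(400,300)))
cv2.imwrite("pics/c3.png",np.vstack(o))
E
```

```text
lip [ 0.56741135 -0.074338    0.0656609 ] tilt 31.993674925974915 [-0.51511371  0.03984951 -4.4904855 ]
side 0 0.6 [291. 248.  11.  10.] [ 0.547 -0.083  0.028]
side 0 0.47 [283. 243.  17.  10.] [ 0.526 -0.069  0.039]
side 1 0.6 [291. 248.  11.  10.] [ 0.547 -0.083  0.028]
side 1 0.47 [283. 243.  17.  10.] [ 0.526 -0.069  0.039]
side 2 0.6 [291. 248.  11.  10.] [ 0.547 -0.083  0.028]
side 2 0.47 [283. 243.  17.  10.] [ 0.526 -0.069  0.039]
```

View pics/c3.png

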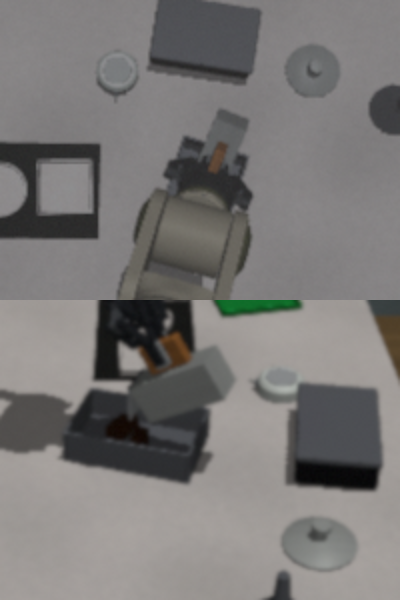

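The picture shows the caddy tipped over the box at 32°. Sugar is in the box near the lip, at side pixels (291,248) and (283,243), so two blocks are visible. I'll back off, lift and tip a little more for the third.

Call:
jog_arm(plan="0 0 0 0.6 0 -0.2 255;0 0 0 0.6 0 -0.2 255;0 0 0 0.6 0 -0.2 255;0 0 0 0.5 0 -0.2 255;0 2 0 -0.2 0 -0.2 255;0 3 0 -0.3 0 -0.3 255;0 3 0 -0.3 0 -0.3 255;0 2 0 -0.2 0 -0.2 255;0 0 0 0 0 0 255;0 0 0 0 0 0 255")

```text
time_s: 9.1
position: [0.5858, -0.082, 0.1707]
tool_rot: [[0.686, -0.385, 0.617], [-0.286, -0.923, -0.258], [0.669, 0.0, -0.744]]
ft_force: [-0.4, 0.6, -3.1]
grip_width: 0.0152
gripper_force: 78.7
```

Call:
jog_arm(plan="0 0 0 0 0 0 255;0 0 0 0 0 0 255;0 0 0 0 0 0 255;0 0 0 0 0 0 255")

```text
time_s: 9.43
position: [0.5859, -0.082, 0.1706]
tool_rot: [[0.686, -0.385, 0.618], [-0.286, -0.923, -0.258], [0.669, -0.0, -0.743]]
ft_force: [-0.0, 0.2, -4.2]
grip_width: 0.015
gripper_force: 78.7
```

```bash
python3 - <<'E'
from fit import *
s=env.observe(); p=np.array(s["position"]); R=np.array(s["tool_rot"]); print("lip",p+R@[-.06,0,.061],"tilt",np.degrees(np.arccos(-R[2,2])),s["ft_force"],R.round(3).tolist())
k="side"; im=imaging.get_image(k);save(im,k+"4");P=cloud(im)
for r in models.outline_of(k,"sugar0"): print(round(r["confidence"],2),np.round(r["bbox"]),np.round(np.nanmedian(P[r["region"]],0),3))
a=im["pixels"][190:290,230:350,::-1]; cv2.imwrite("pics/c4.png",cv2.resize(cv2.convertScaleAbs(a,alpha=2),None,fx=5,fy=5,interpolation=cv2.INTER_CUBIC))
E
```

```text
lip [ 0.58244848 -0.08056584  0.08512505] tilt 42.00494981809534 [-0.01645503  0.20669376 -4.23366307] [[0.686, -0.385, 0.618], [-0.286, -0.923, -0.258], [0.669, -0.0, -0.743]]
0.64 [289. 248.  12.  11.] [ 0.547 -0.079  0.028]
0.61 [313. 212.  57.  44.] [ 0.601 -0.108  0.163]
0.44 [283. 242.  16.  16.] [ 0.529 -0.07   0.04 ]
```

View pics/c4.png

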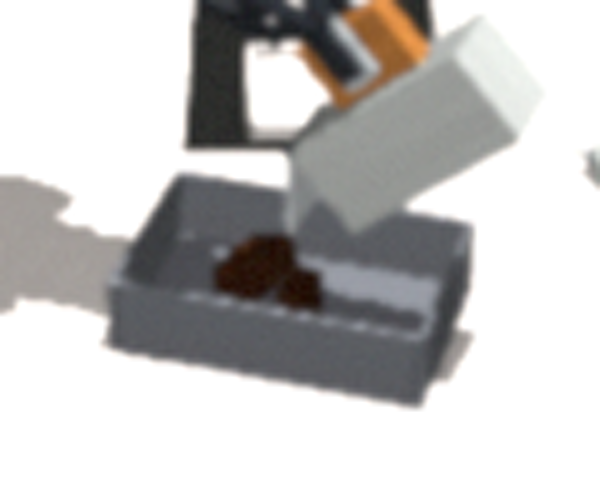

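The picture shows a dark brown blob at crop (258,265), probably two blocks touching, and a single block at (300,290). The caddy mouth looks empty. I'll lift, level out and check again.

Call:
jog_arm(plan="0 0 0 0.7 0 -0.7 255;0 0 0 0.7 0 -0.8 255;0 0 0 0.6 0 -0.7 255;0 -4 0 0 0 0 255;0 -6 0 0 0 0 255;0 -6 0 0 0 0 255;0 -6 0 0 0 0 255;0 -6 0 0 0 0 255;0 -6 0 0 0 0 255;0 -5 0 0 0 0 255")

```text
time_s: 10.37
position: [0.5864, -0.0822, 0.201]
tool_rot: [[0.922, -0.385, 0.046], [-0.385, -0.923, -0.019], [0.05, -0.0, -0.999]]
ft_force: [0.0, -0.1, -4.1]
grip_width: 0.0152
gripper_force: 78.6
```

Call:
jog_arm(plan="0 -3 0 0 0 0 255;0 0 0 0 1 0 255;0 0 0 0 -1 0 255;0 0 0 0 -2 0 255;0 0 0 0 -3 0 255;0 0 0 0 -3 0 255;0 0 0 0 -3 0 255;0 0 0 0 -2 0 255;0 0 0 0 -1 0 255;0 0 0 0 0 0 255")

```text
time_s: 11.2
position: [0.6398, 0.049, 0.2]
tool_rot: [[0.924, -0.383, 0.001], [-0.383, -0.924, 0.0], [0.001, -0.001, -1.0]]
ft_force: [-0.3, -0.2, -3.9]
grip_width: 0.0147
gripper_force: 79.0
```

```bash
python3 - <<'E'
from fit import *
s=env.observe(); print(s["time_s"],s["ft_force"])
o=[]
for k in("top","side"):
    im=imaging.get_image(k);save(im,k+"5");P=cloud(im)
    for r in models.outline_of(k,"sugar0"): print(k,round(r["confidence"],2),np.round(r["bbox"]),r["region"].sum(),np.round(np.nanmedian(P[r["region"]],0),3))
    a=im["pixels"][...,::-1]; a=a[195:265,315:395] if k=="top" else a[220:290,245:325]; o.append(cv2.resize(cv2.convertScaleAbs(a,alpha=2),(480,290),interpolation=cv2.INTER_CUBIC))
    q=sel(P,np.array([.545,-.067]),.13,.04,.053); print(*rect(q[:,:2]))
cv2.imwrite("pics/c5.png",np.vstack(o))
E
```

```text
11.2 [-0.3196015  -0.22758967 -3.92935938]
top 0.61 [345. 235.   7.  10.] 81 [ 0.526 -0.057  0.044]
top 0.52 [349. 229.  10.   5.] 51 [ 0.547 -0.071  0.033]
[ 0.5456 -0.0652] [0.112 0.177] -18.3
side 0.6 [291. 249.   9.  11.] 75 [ 0.548 -0.081  0.028]
[ 0.5445 -0.0696] [0.12  0.177] -18.4
```

View pics/c5.png

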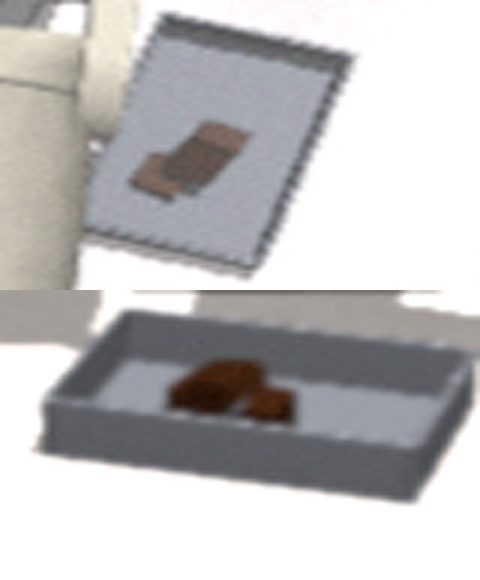

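The picture shows all three blocks in the box, one lying across two others at top crop (205,160), all below the rim, and the box has not moved. Next I refine the white tray's pose.

```bash
python3 - <<'E'
from fit import *
for k in("top","side"):
    im=imaging.get_image(k); g=im["pixels"].astype(int); X=cloud(im)
    near=np.linalg.norm(X[...,:2]-[.566,.373],axis=-1)<.09
    for th in(70,90,110):
        m=near&(g.min(-1)>th); n,l,s,_=cv2.connectedComponentsWithStats(m.astype(np.uint8))
        i=1+np.argmax(s[1:,4]); print(k,th,s[i],*rect(X[l==i][:,:2]))
    mat=(np.abs(X[...,0]-.567)<.13)&(X[...,1]>.03)&(X[...,1]<.5)&(X[...,2]<.03)&(g.max(-1)<75)
    n,l,s,_=cv2.connectedComponentsWithStats(mat.astype(np.uint8)); i=1+np.argmax(s[1:,4]); print("mat",s[i],*rect(X[l==i][:,:2]))
    m=near&(X[...,2]>.010)&(X[...,1]>.33)&(X[...,1]<.42); print("rim",*rect(X[m][:,:2]),np.median(X[m][:,2]))
E
```

```text
top 70 [207 202  21  44 902] [0.5668 0.3725] [0.069 0.146] 2.4
top 90 [207 202  21  43 882] [0.5674 0.3722] [0.069 0.144] 1.6
top 110 [207 203  20  42 763] [0.5631 0.3723] [0.065 0.137] 3.2
mat [ 200  201   83   48 1876] [0.5634 0.2926] [0.16  0.275] 89.8
rim [0.5584 0.3718] [0.079 0.154] 5.9 0.012530503029073548
side 70 [272 164  32  25 525] [0.5389 0.3768] [0.107 0.174] 81.4
side 90 [272 164  32  17 395] [0.541  0.3904] [0.106 0.144] 82.9
side 110 [272 164  32  15 342] [0.5393 0.3917] [0.101 0.148] 78.9
mat [266 169  52  52 851] [0.5584 0.2544] [0.159 0.325] 88.5
rim [0.5458 0.368 ] [0.074 0.104] 1.7 0.012165614283545012
```

Call:
jog_arm(plan="0 0 0 -1 -1.5 0 255;0 0 0 -2.1 -2.9 0 255;0 0 0 -2.2 -3.1 0 255;0 0 0 -2.2 -3.1 0 255;0 0 0 -2.2 -3.1 0 255;0 0 0 -2.2 -3.1 0 255;0 0 0 -2.2 -3.1 0 255;0 0 0 -2 -2.8 0 255;0 0 0 -1.8 -2.5 0 255;0 0 0 -1.2 -1.8 0 255")

```text
time_s: 12.33
position: [0.5665, 0.3721, 0.2002]
tool_rot: [[0.923, -0.384, -0.0], [-0.384, -0.923, 0.001], [-0.0, -0.001, -1.0]]
ft_force: [-0.9, 0.4, -3.6]
grip_width: 0.0147
gripper_force: 79.1
```

Call:
jog_arm(plan="0 0 -4 0 0 0 255;0 0 -6 0 0 0 255;0 0 -6 0 0 0 255;0 0 -5 0 0 0 255;0 0 -2.5 0 0 0 255;0 0 0 0 0 0 255;0 0 0 0 0 0 255")

```text
time_s: 12.92
position: [0.5677, 0.3694, 0.2002]
tool_rot: [[1.0, 0.012, 0.0], [0.012, -1.0, -0.0], [0.0, 0.0, -1.0]]
ft_force: [0.3, 0.3, -4.2]
grip_width: 0.015
gripper_force: 79.2
```

Call:
jog_arm(plan="0 0 0 0 -0.1 1 255;0 0 0 0 0 2 255;0 0 0 0 0 2.4 255;0 0 0 0 0 2.3 255;0 0 0 0 0 1.8 255;0 0 0 0 0 1 255;0 0 0 0 0 0 255;0 0 0 0 0 0 255")

```text
time_s: 13.58
position: [0.5676, 0.371, 0.0953]
tool_rot: [[1.0, 0.014, 0.0], [0.014, -1.0, 0.0], [0.0, -0.0, -1.0]]
ft_force: [0.3, 0.1, -3.7]
grip_width: 0.0151
gripper_force: 79.1
```

```bash
python3 - <<'E'
from fit import *
s=env.observe(); print(s["position"],s["ft_force"])
o=[]
for k in("top","side"):
    im=imaging.get_image(k);save(im,k+"6")
    a=im["pixels"][...,::-1]; a=a[185:265,180:280] if k=="top" else a[130:190,250:330]; o.append(cv2.resize(cv2.convertScaleAbs(a,alpha=1.5),(440,300),interpolation=cv2.INTER_CUBIC))
cv2.imwrite("pics/c6.png",np.vstack(o))
E
```

```text
[0.56761101 0.37103885 0.0952723 ] [ 0.29344     0.05572934 -3.7255497 ]
```

View pics/c6.png

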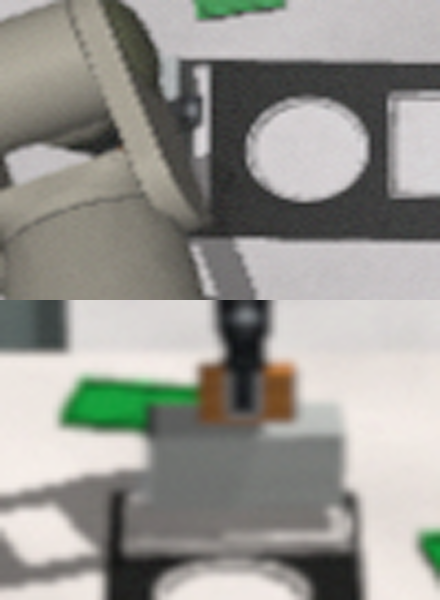

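The picture shows the caddy at side crop (245,455) hanging level just above the white long tray, centred along its length between tray edges 122 and 358. I'll lower it slowly.

Call:
jog_arm(plan="0 0 0 0 0 0.6 255;0 0 0 0 0 0.6 255;0 0 0 0 0 0.4 255;0 0 0 0 0 0.3 255;0 0 0 0 0 0.2 255;0 0 0 0 0 0.1 255;0 0 0 0 0 0 255;0 0 0 0 0 0 255")

```text
time_s: 14.35
position: [0.5675, 0.3711, 0.0733]
tool_rot: [[1.0, 0.015, 0.0], [0.015, -1.0, 0.0], [0.0, -0.0, -1.0]]
ft_force: [0.1, -0.2, -4.7]
grip_width: 0.0151
gripper_force: 79.1
```

Call:
jog_arm(plan="0 0 0 0 0 0.1 255;0 0 0 0 0 0.1 255;0 0 0 0 0 0 255;0 0 0 0 0 0 255")

```text
time_s: 14.68
position: [0.5674, 0.371, 0.0711]
tool_rot: [[1.0, 0.015, -0.0], [0.015, -1.0, 0.0], [-0.0, -0.0, -1.0]]
ft_force: [-0.1, 0.3, -3.2]
grip_width: 0.0146
gripper_force: 79.1
```

Call:
jog_arm(plan="0 0 0 0 0 0.1 255;0 0 0 0 0 0 255;0 0 0 0 0 0 255")

```text
time_s: 14.93
position: [0.5675, 0.371, 0.0708]
tool_rot: [[1.0, 0.015, 0.001], [0.015, -1.0, 0.0], [0.001, -0.0, -1.0]]
ft_force: [-1.8, -1.3, 2.6]
grip_width: 0.0151
gripper_force: 79.8
```

Call:
jog_arm(plan="0 0 0 0 0 0 200;0 0 0 0 0 0 170;0 0 0 0 0 0 120;0 0 0 0 0 0 100;0 0 0 0 0 0 80;0 0 0 0 0 0 80;0 0 0 0 0 0 80")

```text
time_s: 15.52
position: [0.5675, 0.371, 0.0702]
tool_rot: [[1.0, 0.015, 0.0], [0.015, -1.0, 0.0], [0.0, -0.0, -1.0]]
ft_force: [-0.3, -0.5, -0.6]
grip_width: 0.0589
gripper_force: 0.0
```

Call:
jog_arm(plan="0 0 0 0 0 -0.5 80;0 0 0 0 0 -1.5 80;0 0 0 0 0 -2.5 80;0 0 0 0 0 -3 80;0 0 0 0 0 -3 80;0 0 0 0 0 -3 80;0 0 0 -3 0 0 80;0 0 0 -4 0 0 80;0 0 0 -4 0 0 80;0 0 0 -4 0 0 80")

```text
time_s: 16.35
position: [0.4157, 0.3684, 0.2055]
tool_rot: [[1.0, 0.014, 0.0], [0.014, -1.0, 0.0], [0.0, -0.0, -1.0]]
ft_force: [0.6, 1.7, 0.5]
grip_width: 0.059
gripper_force: 0.0
```

Call:
jog_arm(plan="0 0 0 -4 1 -1 80;0 0 0 -3 1 -1 80;0 0 0 0 0 0 80")

```text
time_s: 16.6
position: [0.344, 0.3472, 0.2276]
tool_rot: [[1.0, 0.017, 0.001], [0.017, -1.0, 0.001], [0.001, -0.001, -1.0]]
ft_force: [1.1, 0.6, 0.5]
grip_width: 0.0587
gripper_force: 0.0
```

```bash
python3 - <<'E'
from fit import *
s=env.observe(); print(s["time_s"],s["position"],s["grip_width"])
o=[]
for k in("top","side"):
    im=imaging.get_image(k);save(im,k+"7");P=cloud(im)
    for n,z0,z1 in(("grip",.085,.12),("roof",.05,.075)):
        q=sel(P,np.array([.567,.371]),.09,z0,z1); print(k,n,len(q),*(rect(q[:,:2]) if len(q)>5 else ()),np.nanmedian(q,0))
    for w in("lamp","kettle_lid","funnel","bento_shut","bento"):
        for r in models.outline_of(k,w)[:1]: print(w,np.round(r["bbox"]))
    a=im["pixels"][...,::-1]; a=a[185:265,180:280] if k=="top" else a[130:190,250:330]; o.append(cv2.resize(cv2.convertScaleAbs(a,alpha=1.5),(440,300),interpolation=cv2.INTER_CUBIC))
cv2.imwrite("pics/c7.png",np.vstack(o))
E
```

```text
16.6 [0.34400569 0.34722232 0.22762361] 0.05872032767112806
top grip 130 [0.5694 0.3722] [0.017 0.059] 2.7 [0.57005624 0.37097703 0.10287456]
top roof 489 [0.568 0.373] [0.052 0.121] 0.9 [0.56255163 0.36554029 0.0639717 ]
lamp [308. 169.  20.  24.]
kettle_lid [406. 166.  22.  24.]
funnel [447. 185.  21.  21.]
bento_shut [351. 149.  49.  42.]
bento [350. 231.  48.  66.]
side grip 100 [0.5689 0.3647] [0.023 0.058] 2.3 [0.56882775 0.36331924 0.09651376]
side roof 319 [0.5693 0.368 ] [0.068 0.125] 6.3 [0.5701215  0.35725139 0.06028881]
lamp [359. 221.  23.  18.]
kettle_lid [380. 302.  41.  27.]
funnel [358. 339.  39.  42.]
bento_shut [390. 250.  44.  55.]
bento [288. 250.  74.  44.]
```

View pics/c7.png

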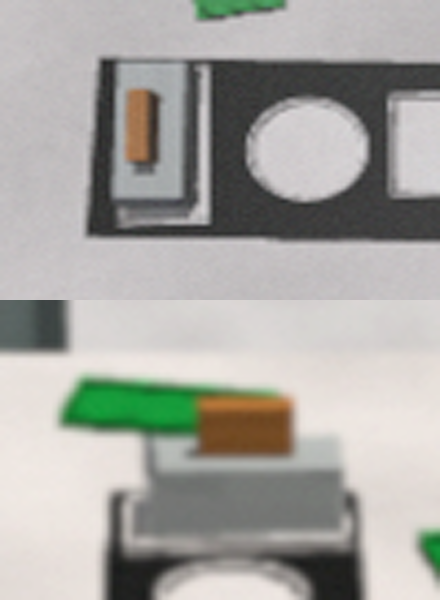

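The picture shows the caddy at top crop (152,130), seated inside the white tray's rim. Its roof is at z 0.064, where about 0.063 is expected. The lower left (flap) edge near side crop (135,520) needs a closer look.

```bash
python3 - <<'E'
import cv2,numpy as np
o=[cv2.resize(cv2.convertScaleAbs(cv2.imread(f"pics/{n}.png")[r:r+38,c:c+50],alpha=1.4),(500,380),interpolation=cv2.INTER_NEAREST) for n,r,c in(("side7",145,265),)]
o.append(cv2.resize(cv2.convertScaleAbs(cv2.imread("pics/top7.png")[195:250,195:235],alpha=1.4),(276,380),interpolation=cv2.INTER_NEAREST))
cv2.imwrite("pics/c8.png",np.hstack(o))
E
```

```text
(no output)
```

View pics/c8.png

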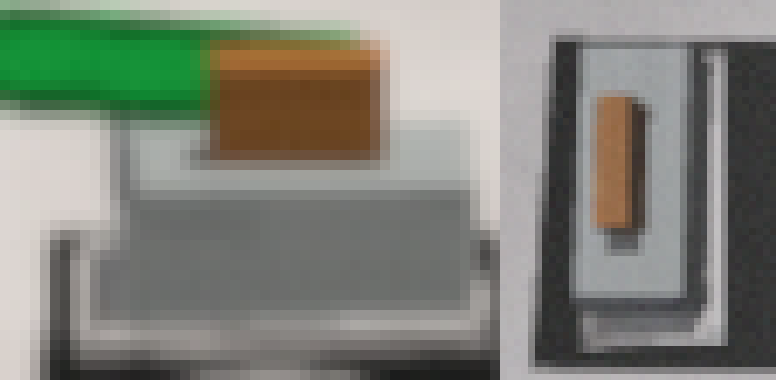

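```bash
python3 - <<'E'
from fit import *
im=imaging.get_image("side"); P=cloud(im); np.set_printoptions(linewidth=200)
for r in range(163,180): print(r,[tuple(int(round(x*1000)) for x in P[r,c]) for c in range(272,281)], im["pixels"][r,272:281].mean(-1).astype(int))
im=imaging.get_image("top"); P=cloud(im); c=214
for r in range(233,248): print(r,(P[r,210]*1000).round(),(P[r,214]*1000).round(),(P[r,218]*1000).round(),im["pixels"][r,[210,214,218]].mean(-1).astype(int))
E
```

```text
163 [(489, 474, -4), (493, 476, -5), (496, 468, -1), (500, 472, -3), (504, 476, -5), (509, 345, 64), (513, 347, 63), (516, 358, 57), (519, 352, 60)] [149 149 148 134 104  82  96 109 112]
164 [(489, 468, -5), (493, 469, -5), (497, 452, 4), (500, 467, -4), (504, 465, -3), (509, 342, 62), (513, 342, 61), (516, 348, 58), (520, 337, 64)] [150 150 148 136 108  81  83  92  95]Traceback (most recent call last):
  File "<stdin>", line 3, in <module>
  File "<stdin>", line 3, in <genexpr>
ValueError: cannot convert float NaN to integer
```

```bash
python3 - <<'E'
from fit import *
im=imaging.get_image("side"); P=np.nan_to_num(cloud(im)); np.set_printoptions(linewidth=200)
for r in range(163,181): print(r,[tuple(int(round(x*1000)) for x in P[r,c]) for c in range(272,280)], im["pixels"][r,272:280].mean(-1).astype(int))
im=imaging.get_image("top"); P=cloud(im)
for r in range(233,248): print(r,(P[r,210]*1000).round(),(P[r,214]*1000).round(),(P[r,218]*1000).round(),im["pixels"][r,[210,214,218]].mean(-1).astype(int))
E
```

```text
163 [(489, 471, -2), (493, 471, -2), (496, 469, -1), (500, 473, -3), (504, 464, 1), (509, 349, 62), (513, 356, 58), (516, 346, 63)] [150 150 148 134 103  83  96 109]
164 [(489, 461, -1), (493, 459, 0), (496, 464, -3), (500, 464, -3), (504, 462, -2), (509, 350, 57), (513, 340, 63), (516, 344, 60)] [150 150 147 136 108  80  84  92]
165 [(489, 464, -7), (493, 465, -8), (497, 451, 0), (500, 451, 0), (504, 459, -4), (507, 454, -1), (513, 348, 55), (516, 345, 56)] [150 150 149 139 115  87  77  78]
166 [(489, 447, -2), (493, 442, 1), (497, 443, 0), (500, 446, -2), (504, 449, -3), (507, 448, -2), (513, 341, 54), (516, 348, 51)] [146 146 145 138 119  93  78  74]
167 [(490, 441, -3), (493, 441, -3), (497, 445, -5), (500, 445, -5), (504, 439, -2), (507, 446, -6), (512, 351, 45), (516, 349, 46)] [130 132 132 127 113  93  79  76]
168 [(490, 421, 4), (493, 425, 2), (497, 428, 0), (501, 429, -1), (504, 424, 2), (508, 427, 1), (512, 342, 46), (516, 338, 49)] [ 95 110 118 113 103  90  80  76]
169 [(490, 421, 0), (494, 396, 13), (497, 401, 10), (501, 392, 15), (505, 389, 17), (509, 365, 30), (512, 346
[... 2150 characters left out ...]
5.] [515. 355.  65.] [ 99 100  98]
238 [511. 381.  63.] [511. 368.  64.] [511. 355.  64.] [61 62 63]
239 [508. 380.  68.] [508. 367.  66.] [508. 354.  70.] [52 53 51]
240 [507. 386.  40.] [507. 373.  42.] [507. 361.  39.] [60 65 62]
241 [507. 394.   6.] [505. 377.  22.] [506. 366.  15.] [72 76 77]
242 [503. 394.   7.] [502. 378.  19.] [502. 365.  19.] [76 77 78]
243 [500. 393.   8.] [500. 380.   9.] [500. 367.   7.] [ 86  92 101]
244 [496. 391.  18.] [496. 378.  18.] [496. 366.  13.] [ 91  96 111]
245 [493. 393.  10.] [493. 380.  10.] [493. 367.   7.] [65 47 42]
246 [490. 394.   2.] [490. 380.   6.] [490. 368.   4.] [32 37 37]
247 [487. 392.  10.] [487. 382.  -1.] [487. 368.   1.] [42 38 40]
```

The depth readings show the tray floor (z about 7 mm) right in front of the mouth, at x 0.498 to 0.500. The flap therefore hangs inside the rim, shut and not propped on it; the grey strip is shaded tray floor. The box and bystanders have not moved, so I'm handing in.

```bash
python3 -c "
from rig import job
print(job.close_job())"
```

```text
the job is handed in; nothing more can be done
None
```

I've handed the job in, but the system didn't report a verdict: by the cameras, all three sugar blocks are in the open bento box, the caddy stands released and upright with its flap shut in the white long tray, and the box and bystanders have not moved.

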